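Sweep the blank plinths off the modelling board into the catch tray

ROBOT

A 6-joint arm with a two-finger parallel gripper is mounted at the origin on the work surface. World frame = base frame: x ahead of the robot, y to its left, z up, the work surface at z = 0. Lengths are in m, angles in rad, forces in N, time in s.
With the tool pointing down it reaches from about 0.375 to 0.75 m from the base axis. Payload 9 kg.
Tool frame: the origin (TCP) lies at the very end of the fingers, on their centre line; the grasp point (between the pads) lies 19 mm behind it; z points along the fingers, y is the line along which they close (so a half turn about z gives the same grasp; the last joint's range is limited). The gripper opens to 85 mm and grips with 20 to 120 N. Pads are 22 mm wide; open, the fingers measure 114 mm over their backs; the gripper's body (76 mm by 85 mm) begins 54 mm behind the grasp point. The pads swing forward as they close: fully open they stand 13 mm farther back than shut.
Start: joints at [-1.407, 0.104, 0.097, 1.564, 0, 1.353], TCP at [0.224, -0.557, 0.231] pointing down, gripper open.
Joint ranges: [-2.99, 2.99], [-0.84, 1.86], [-1.1, 1.16], [-1.84, 2.11], [-1.51, 1.56], [-3.14, 3.14]. Speed limits (rad/s): [2.22, 2.22, 2.57, 3.14, 3.14, 3.14].

INTERFACE

Orientations are given as a unit quaternion [x, y, z, w].
In Python, from rig import manip, imaging gives the robot as it stands.
- The arm moves only by the tool step_arm, never from a script. Its argument "plan" is a list of rows, each a list of 7 numbers: the finger opening in m, from 0 to 0.0854, then the shift along the tool's x, y, z in m, then the turn, a rotation vector about the tool's x, y, z in degrees. A call has exactly 10 rows; each row is the pose to reach, as a shift and turn from the pose commanded when the call began, along the tool's axes at that moment; what a row does not reach only later rows make up. A row lasts 1/8 s, in which the tool goes at most 62.5 mm and 10.7 degrees, less where a joint would pass 70% of its speed; a pose out of reach is approached as far as the arm can. A call with a gripper value outside its range is refused whole. The fingers move at their own pace and stop on an object; "squeeze" is the grip in N (left out, the last holds). Time passes only in rows, so rows that repeat a pose let the fingers close, or fill a call up. It gives the time, the measured TCP pose, the force, the opening and the grip force at its end, in the units of the state.
- manip.read_state(): the state, without advancing time (a new reading comes with each control period).
- imaging.capture(name): name is "scene" or "top" or "wrist"; returns (picture, depth): 420x560x3 uint8, blue, green, red; 420x560 float32, m along the optical axis (not along the pixel's ray), 0 where there is no reading.
- imaging.camera_params(name): a dict with "fovy" (degrees; the focal length in pixels is half the picture's height over the tangent of half this angle, whatever the lens; pixels are square), "cx", "cy" (the principal point, pixels), "R" (3x3) and "t" (3): a world point X has camera coordinates R X + t. Camera axes: x right, y down, z forward; pixel columns grow to the right and rows downward; lengths in m; the calibration is good to about 2 mm. A picture is of the moment at which its call begins: read the wrist's pose just before it. camera_params takes no time and is no camera call; for the wrist camera it gives the pose at the moment of the call.
- manip.hand_in(): hands the job in; it is judged then, once.
The state is a dict: "clock": time; "joint_positions": joint angles; "joint_velocities": joint speeds; "joint_torque": joint torques, N m; "tool_pos": TCP position; "tcp_rot": TCP orientation; "wrist_force": force on the tool from outside, world axes, zero at the start; "moment": the same for the moment, N m; "gripper_width": finger opening in m; "grip_force": force on a finger pad.
Only numpy, scipy, OpenCV 4.12 (cv2) and the standard library are available. Lean on these libraries where they do the work, as an engineer would, in place of code of your own. Each camera call takes 0.05 s, during which the arm holds its last target. There are 200 camera calls.

TASK

Clear the modelling board: with the fingertips, sweep the three bare black plinths (two round, one square) along the board and over its open end so that all three drop into the open white catch tray standing there. Only push them, never pick them up, and leave the two little figures, the paint pot and everything else standing where they are.

Things in the scene. Friction and masses are not known exactly. Their poses are not given: they have to be found in the camera images.
- board: Plywood modelling board, fixed for the run, 290 mm along its x and 310 mm along its y, top face 40 mm above the table. A rim 6 mm wide and 8 mm high runs along both long edges (at its x = -145 and +145 mm); the two ends (y = -155 and +155 mm) have no rim. Origin: centre of its underside. It is turned a little about the vertical. Plinths lie in two lanes along y, near x = -80 and x = +80 mm; the figures and the pot stand in a row between, near x = 0.
- catch_tray: Open white plastic tray, fixed for the run, 270 mm along its x, 130 mm along its y, 34 mm high, walls and floor 4 mm thick. It stands on the table with its long side 1 mm from one open end of the board, axes parallel to the board's, so its rim is 6 mm lower than the board's top. Which end varies: its centre is at y = +221 or -221 mm in the board's frame, x = 0. Origin: centre of its underside.
- parts_case: Closed flat white case with five ribs across its lid, fixed, 270 x 130 mm and 34 mm high, at the other end of the board (the wrong one). Origin: centre of its underside.
- plinth_large: Bare round plinth, 40 mm diameter. Black plastic, 10 mm thick, loose, weighs 10 to 30 g. Starts lying flat on the board. Origin: centre of its underside, z is its thickness axis.
- plinth_small: Bare round plinth, 32 mm diameter. Black plastic, 10 mm thick, loose, weighs 10 to 30 g. Starts lying flat on the board. Origin: centre of its underside, z is its thickness axis.
- plinth_square: Bare square plinth, 34 x 34 mm, any yaw. Black plastic, 10 mm thick, loose, weighs 10 to 30 g. Starts lying flat on the board. Origin: centre of its underside, z is its thickness axis.
- large_mid (a point): Middle of the large round plinth, 5 mm above its underside.
- small_mid (a point): Middle of the small round plinth, 5 mm above its underside.
- square_mid (a point): Middle of the square plinth, 5 mm above its underside.
- figure_tall: Grey figure with shield and spear on a 30 mm round black base, 52 mm tall, loose, standing on the board. Leave alone. Origin: centre of its underside.
- figure_short: Grey figure with shield and spear on a 30 mm round black base, 44 mm tall, loose, standing on the board. Leave alone. Origin: centre of its underside.
- paint_pot: Closed grey paint pot with white cap, 30 mm diameter, 32 mm tall, loose, standing on the board. Leave alone. Origin: centre of its underside.
- spray_can: Spray can, 66 mm diameter, 190 mm tall, on the table far left of the board. Leave alone. Origin: centre of its underside.
- glue_bottle: White bottle, 40 mm diameter, 110 mm tall, on the table far right of the board. Leave alone. Origin: centre of its underside.
- hobby_screwdriver: Screwdriver 160 mm long lying on the table far right of the board. Leave alone.

How it is judged:
At the end, for the whole second after the job is handed in: All three plinths lie at rest in the catch tray: each one's middle is inside the tray's walls and less than 40 mm above the tray's underside. The two figures, the pot, the spray can, the bottle and the screwdriver are within 12 mm of where they started and the standing ones are upright (x of large_mid in the frame of catch_tray between -0.128 and 0.128 m and y of large_mid in the frame of catch_tray between -0.058 and 0.058 m and z of each of large_mid, small_mid, square_mid in the frame of catch_tray below 0.04 m and linear speed of each of plinth_large, plinth_small, plinth_square below 0.02 m/s and x of small_mid in the frame of catch_tray between -0.128 and 0.128 m and y of small_mid in the frame of catch_tray between -0.058 and 0.058 m and x of square_mid in the frame of catch_tray between -0.128 and 0.128 m and y of square_mid in the frame of catch_tray between -0.058 and 0.058 m and distance of each of figure_tall, figure_short, paint_pot, spray_can, glue_bottle, hobby_screwdriver from where it was at the start of the episode below 0.012 m and angle between each of figure_tall, figure_short, paint_pot, spray_can, glue_bottle's own z axis and vertical below 0.2 rad); the robot touches nothing.
It fails at once if a plinth is lifted: its middle rises more than 58 mm above the table (it is at 45 mm when lying on the board) (height (world z) of any of large_mid, small_mid, square_mid above 0.058 m).
It fails at once if a figure, the pot, the spray can, the bottle or the screwdriver is shifted more than 12 mm or tipped over (distance of any of figure_tall, figure_short, paint_pot, spray_can, glue_bottle, hobby_screwdriver from where it was at the start of the episode above 0.012 m or angle between any of figure_tall, figure_short, paint_pot, spray_can, glue_bottle's own z axis and vertical above 0.35 rad).
It also fails if it takes over 69 s, if anything falls off the work surface, if the arm or the gripper's body presses on something with over 40 N, if the wrist force passes 120 N, or if a joint passes its speed limit or range.

## Working session

There is one attempt and no reset: what is moved stays moved. The work goes in short steps, Python scripts to look and compute and a tool call to move; the robot and the scene stay as the last step left them, time stands still between calls to the robot, and variables do not carry over. Pictures are saved under pics/ and viewed, at most 10 in all, crops included, and the job is handed in when it is done.

Besides the shell and the picture viewer there is one more tool, called after "Emit:" as name(argument=value, ...) on one line, values as JSON. step_arm: Moves the arm, as the interface text tells. Its arguments: {"type":"object","properties":{"plan":{"type":"array"},"squeeze":{"type":"number"}},"required":["plan"]}

```bash
mkdir -p pics
python3 - <<'E'
from rig import manip, imaging
import cv2,numpy as np
s=manip.read_state();print(s['clock'],s['tool_pos'],s['tcp_rot'],s['gripper_width'])
for n in('top','scene'):
    p,d=imaging.capture(n);cv2.imwrite(f'pics/{n}0.png',p);np.save(f'{n}0.npy',d);c=imaging.camera_params(n);print(n,c)
E
```

```text
0.0 [ 0.2235124  -0.5564664   0.23050978] [ 9.81839542e-01  1.89712077e-01  2.85556884e-05 -6.63579837e-04] 0.08572690370179062
top {'fovy': 42.64466201485965, 'cx': 278.1194016131873, 'cy': 210.3289999093817, 'R': array([[-0.00726337, -0.99994058,  0.00812926],
       [-0.99754044,  0.00667869, -0.06977434],
       [ 0.0697159 , -0.00861606, -0.99752968]]), 't': array([-0.00339167,  0.55454182,  1.4198482 ])}
scene {'fovy': 50.97359669935424, 'cx': 273.8936468812457, 'cy': 210.95652034553925, 'R': array([[-0.47057697,  0.88231721,  0.0085818 ],
       [ 0.7642493 ,  0.41242882, -0.49580789],
       [-0.44099922, -0.22675715, -0.86838982]]), 't': array([ 0.2883879 , -0.38899189,  1.45242405])}
```

View pics/top0.png

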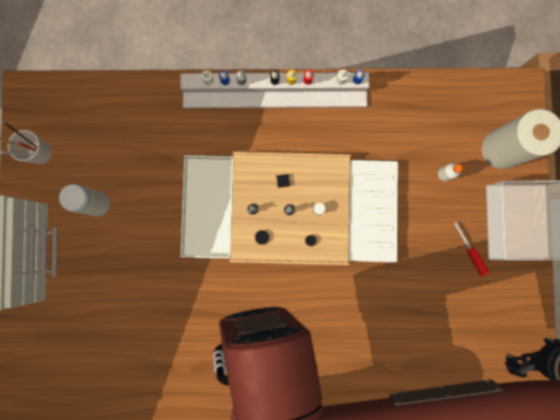

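Run:
```python
import cv2
p=cv2.imread('pics/top0.png')[145:275,175:405]
cv2.imwrite('pics/top0c.png',cv2.resize(p,None,fx=3.4,fy=3.4,interpolation=cv2.INTER_CUBIC))
```

```text
(no output)
```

View pics/top0c.png

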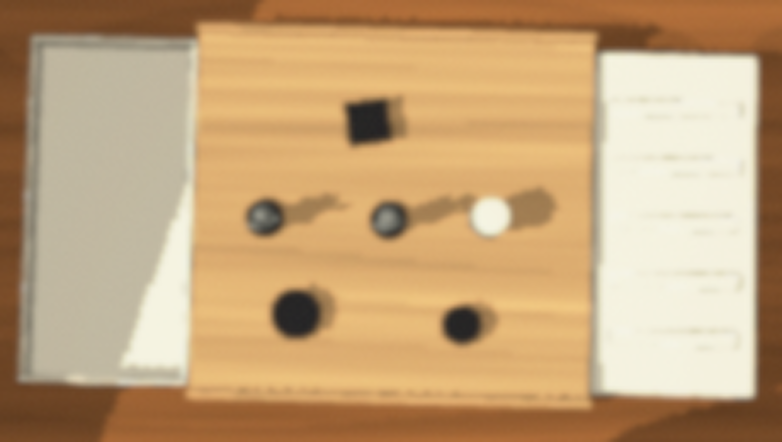

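View pics/scene0.png

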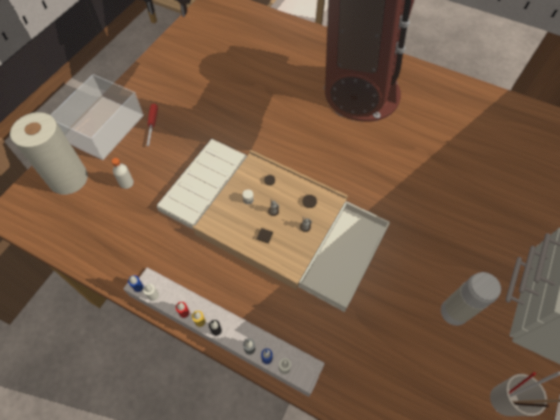

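The top crop shows the square plinth at (368,121), the large round at (297,314) and the small at (462,324). The figures are at (265,217) and (389,219), the pot at (490,215). The board corners are (197,24), (597,34), (591,408) and (187,397). The tray is at the left end (+y) and the ribbed case at the right, which the scene view confirms.

```bash
cat > h.py <<'E'
import numpy as np
from rig import imaging
def ray(n,u,v,z,c=None):
    c=c or imaging.camera_params(n);f=210/np.tan(np.radians(c['fovy']/2))
    d=c['R'].T@np.array([(u-c['cx'])/f,(v-c['cy'])/f,1]);o=-c['R'].T@c['t']
    return o+d*(z-o[2])/d[2]
E
python3 - <<'E'
from h import *
np.set_printoptions(precision=4,suppress=True)
P=dict(TL=(197,24,.048),TR=(597,34,.048),BR=(591,408,.048),BL=(187,397,.048),sq=(368,121,.05),lg=(297,314,.05),sm=(462,324,.05),figL=(265,217,.075),figR=(389,219,.075),pot=(490,215,.072))
W={k:ray('top',175+(u+.5)/3.4-.5,145+(v+.5)/3.4-.5,z) for k,(u,v,z) in P.items()}
c=sum(W[k] for k in('TL','TR','BR','BL'))/4
e=(W['TL']-W['TR'])+(W['BL']-W['BR']);ya=np.arctan2(-e[0],e[1])
x=np.array([np.cos(ya),np.sin(ya)]);y=np.array([-np.sin(ya),np.cos(ya)])
print('board',c,'yaw deg',np.degrees(ya))
for k,w in W.items():print(k,w[:2],'board',(w-c)[:2]@x,(w-c)[:2]@y)
from rig import manip
from scipy.spatial.transform import Rotation as R
print(R.from_quat(manip.read_state()['tcp_rot']).as_matrix())
c=imaging.camera_params('wrist');print(c['R'],c['t'],-c['R'].T@c['t'])
E
```

```text
board [ 0.5592 -0.039   0.048 ] yaw deg -1.8804387921780272
TL [0.7085 0.1121] board 0.14424276902058117 0.15586188226228026
TR [ 0.6988 -0.1988] board 0.1447899961313378 -0.15510718733841009
BR [ 0.4094 -0.1893] board -0.14478999613133783 -0.1551919958401888
BL [0.4201 0.1201] board -0.14424276902058117 0.1544373009163187
sq [ 0.6316 -0.0201] board 0.07174077362622111 0.021249586536638363
lg [0.4829 0.0356] board -0.07867148874001813 0.07199018464930808
sm [ 0.4743 -0.091 ] board -0.08307922225025241 -0.054782418446314624
figL [0.5558 0.0588] board -0.0065368035158424355 0.0976439549418316
figR [ 0.5537 -0.0349] board -0.0056009821857033 0.0038498788291725255
pot [ 0.5565 -0.1117] board -0.00033660934239566507 -0.07277231074963708
[[ 0.928   0.3726 -0.0002]
 [ 0.3726 -0.928   0.0012]
 [ 0.0003 -0.0011 -1.    ]]
[[ 0.3737 -0.9275 -0.0014]
 [-0.8773 -0.354   0.3241]
 [-0.3012 -0.1199 -0.946 ]] [-0.5996 -0.0429  0.3812] [ 0.3013 -0.5257  0.3737]
```

Emit:
step_arm(plan=[[0.02, 0.055, -0.051, 0.0, 0, 0, -8], [0.02, 0.11, -0.102, 0.01, 0, 0, -16], [0.02, 0.165, -0.153, 0.02, 0, 0, -24], [0.02, 0.22, -0.204, 0.03, 0, 0, -33], [0.02, 0.275, -0.254, 0.04, 0, 0, -41], [0.02, 0.331, -0.305, 0.05, 0, 0, -50], [0.02, 0.386, -0.356, 0.06, 0, 0, -58], [0.02, 0.441, -0.407, 0.06, 0, 0, -66.2], [0.02, 0.441, -0.407, 0.06, 0, 0, -66.2], [0.02, 0.441, -0.407, 0.06, 0, 0, -66.2]], squeeze=30)

```text
clock: 1.35
tool_pos: [0.4815, -0.0122, 0.1708]
tcp_rot: [0.718, 0.696, -0.0, -0.0]
wrist_force: [0.1, -0.3, 0.4]
gripper_width: 0.0197
grip_force: 0.0
```

```bash
cat >> h.py <<'E'
from rig import manip
from scipy.spatial.transform import Rotation as Ro
a=np.radians(-1.88);C=np.array([.5592,-.039]);X=np.array([np.cos(a),np.sin(a)]);Y=np.array([-np.sin(a),np.cos(a)])
def to(bx,by,z):
    s=manip.read_state();r=Ro.from_quat(s['tcp_rot']);M=r.as_matrix();p=np.array(s['tool_pos'])
    w=np.append(C+bx*X+by*Y,z);T=np.column_stack([np.append(-Y,0),np.append(X,0),[0,0,-1.]])
    if T[:,0]@M[:,0]<0:T[:,:2]*=-1
    print('t',s['clock'],'board',(p[:2]-C)@X,(p[:2]-C)@Y,p[2],'w',s['gripper_width'],'shift',np.round(M.T@(w-p),4),'turn',np.round(np.degrees(Ro.from_matrix(M.T@T).as_rotvec()),2),'F',np.round(s['wrist_force'],1))
E
python3 -c "
from h import *
to(-.079,.022,.043)"
```

```text
Traceback (most recent call last):
  File "h.py", line 14, in to
    print('t',s['clock'],'board',(p[:2]-C)@X,(p[:2]-C)@Y,p[2],'w',s['gripper_width'],'shift',np.round(M.T@(w-p),4),'turn',np.round(np.degrees(Ro.from_matrix(M.T@T).as_rotvec()),2),'F',np.round(s['wrist_force'],1))
                                                                                                                                              ~~~~~~~~~~~~~~^^^^^^^
  File "scipy/spatial/transform/_rotation.pyx", line 1143, in scipy.spatial.transform._rotation.Rotation.from_matrix
ValueError: Non-positive determinant (left-handed or null coordinate frame) in rotation matrix 0: [[ 9.99999311e-01  1.15697226e-03 -1.97417919e-04]
 [ 1.15703144e-03 -9.99999286e-01  2.99931710e-04]
 [ 1.97070765e-04  3.00159923e-04  9.99999936e-01]].
```

```bash
sed -i 's/np.append(-Y,0)/np.append(Y,0)/' h.py
python3 -c "
from h import *
import cv2
to(-.079,.022,.043)
c=imaging.camera_params('wrist');p,d=imaging.capture('wrist');cv2.imwrite('pics/w1.png',p)
np.save('w1.npy',c,allow_pickle=True)
"
```

```text
t 1.35 board -0.07850473296402613 0.02427165345432433 0.17082590828726116 w 0.019664063273686073 shift [-0.0023 -0.0005  0.1278] turn [-0.02 -0.01  0.07] F [ 0.1 -0.3  0.4]
```

View pics/w1.png

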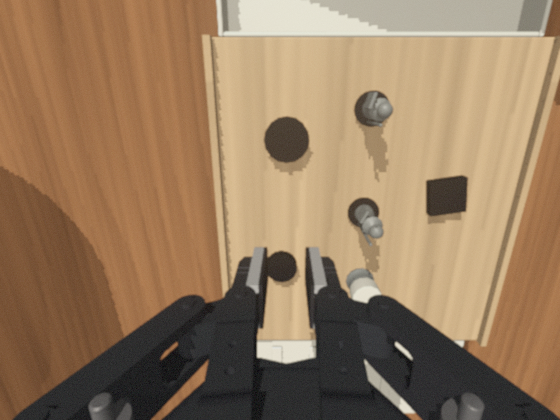

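The wrist view, looking towards the tray, shows the large plinth at (287,139), the small at (281,266) and the square at (446,195). The near end of the tray is at the top, at row 34.

```bash
python3 -c "
from h import *
c=np.load('w1.npy',allow_pickle=True).item()
for n,u,v,z in (('lg',287,139,.05),('sm',281,266,.05),('sq',446,195,.05),('figL',371,109,.042),('figR',363,212,.042),('TL',213,38,.048),('TR',552,38,.048)):
  w=ray('wrist',u,v,z,c)[:2]-C;print(n,w@X,w@Y)"
```

```text
lg -0.07759786253066468 0.07413646182251778
sm -0.08318592123890836 -0.05178999555737755
sq 0.0693246746066062 0.023479893477655136
figL -0.004859329684826672 0.09897599194558958
figR -0.003626282605217313 0.0034079019640635942
TL -0.1363348966201728 0.15252234208826768
TR 0.13131288513858105 0.1531215365208587
```

Emit:
step_arm(plan=[[0.02, -0.002, 0, 0.03, 0, 0, 0], [0.02, -0.002, 0, 0.06, 0, 0, 0], [0.02, -0.002, 0, 0.09, 0, 0, 0], [0.02, -0.002, 0, 0.11, 0, 0, 0], [0.02, -0.002, 0, 0.12, 0, 0, 0], [0.02, -0.002, 0, 0.127, 0, 0, 0], [0.02, -0.002, 0, 0.127, 0, 0, 0], [0.02, 0.004, 0, 0.127, 0, 0, 0], [0.02, 0.012, 0, 0.127, 0, 0, 0], [0.02, 0.02, 0, 0.127, 0, 0, 0]])

```text
clock: 2.65
tool_pos: [0.4821, 0.0058, 0.0446]
tcp_rot: [0.719, 0.695, 0.0, 0.0]
wrist_force: [-0.1, 0.0, -0.8]
gripper_width: 0.0198
grip_force: 0.0
```

Emit:
step_arm(plan=[[0.02, 0.012, 0, 0, 0, 0, 0], [0.02, 0.024, 0, 0, 0, 0, 0], [0.02, 0.036, 0, 0, 0, 0, 0], [0.02, 0.048, 0, 0, 0, 0, 0], [0.02, 0.06, 0, 0, 0, 0, 0], [0.02, 0.072, 0, 0, 0, 0, 0], [0.02, 0.084, 0, 0, 0, 0, 0], [0.02, 0.096, 0, 0, 0, 0, 0], [0.02, 0.108, 0, 0, 0, 0, 0], [0.02, 0.12, 0, 0, 0, 0, 0]])

```text
clock: 3.9
tool_pos: [0.4859, 0.1259, 0.0442]
tcp_rot: [0.719, 0.695, -0.0, 0.0]
wrist_force: [-0.5, 0.4, 0.3]
gripper_width: 0.0199
grip_force: 0.0
```

Emit:
step_arm(plan=[[0.02, 0.006, 0, 0, 0, 0, 0], [0.02, 0.01, 0, 0, 0, 0, 0], [0.02, 0.01, 0, 0, 0, 0, 0], [0.02, 0.01, 0, -0.03, 0, 0, 0], [0.02, 0.01, 0, -0.07, 0, 0, 0], [0.02, 0.01, 0, -0.1, 0, 0, 0], [0.02, -0.05, 0, -0.126, 0, 0, 0], [0.02, -0.1, 0, -0.126, 0, 0, 0], [0.02, -0.15, 0, -0.126, 0, 0, 0], [0.02, -0.15, 0, -0.126, 0, 0, 0]])

```text
clock: 5.15
tool_pos: [0.4807, -0.028, 0.1704]
tcp_rot: [0.721, 0.693, -0.0, 0.0]
wrist_force: [-0.2, 0.8, 0.4]
gripper_width: 0.02
grip_force: 0.0
```

```bash
python3 -c "
from h import *
import cv2
to(-.082,-.1,.0445)
p,d=imaging.capture('wrist');cv2.imwrite('pics/w2.png',p)
"
```

```text
t 5.15 board -0.0787958534354813 0.00837550076839253 0.17037101646997302 w 0.02001724758248009 shift [-0.1083 -0.0026  0.126 ] turn [ 0.02  0.05 -0.33] F [-0.2  0.8  0.4]
```

View pics/w2.png

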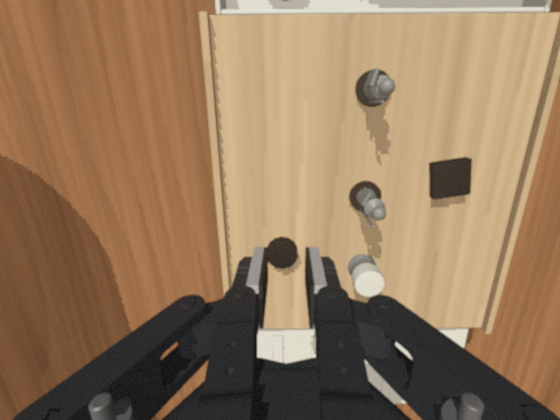

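The large plinth has left the board; its dark edge shows in the tray at (286,0). The rest is unmoved, so I'm going for the small one.

Emit:
step_arm(plan=[[0.02, -0.05, -0.003, 0, 0, 0, -0.3], [0.02, -0.108, -0.004, 0, 0, 0, -0.3], [0.02, -0.108, -0.004, 0.03, 0, 0, -0.3], [0.02, -0.108, -0.004, 0.06, 0, 0, -0.3], [0.02, -0.108, -0.004, 0.09, 0, 0, -0.3], [0.02, -0.108, -0.004, 0.11, 0, 0, -0.3], [0.02, -0.108, -0.004, 0.12, 0, 0, -0.3], [0.02, -0.108, -0.004, 0.126, 0, 0, -0.3], [0.02, -0.108, -0.004, 0.126, 0, 0, -0.3], [0.02, -0.1, -0.004, 0.126, 0, 0, -0.3]])

```text
clock: 6.45
tool_pos: [0.474, -0.1249, 0.0451]
tcp_rot: [0.717, 0.697, 0.0, 0.001]
wrist_force: [0.0, 0.2, -0.2]
gripper_width: 0.02
grip_force: 0.0
```

Emit:
step_arm(plan=[[0.02, 0.012, 0, 0, 0, 0, 0], [0.02, 0.024, 0, 0, 0, 0, 0], [0.02, 0.036, 0, 0, 0, 0, 0], [0.02, 0.048, 0, 0, 0, 0, 0], [0.02, 0.06, 0, 0, 0, 0, 0], [0.02, 0.072, 0, 0, 0, 0, 0], [0.02, 0.084, 0, 0, 0, 0, 0], [0.02, 0.096, 0, 0, 0, 0, 0], [0.02, 0.108, 0, 0, 0, 0, 0], [0.02, 0.12, 0, 0, 0, 0, 0]])

```text
clock: 7.7
tool_pos: [0.4769, -0.0039, 0.0443]
tcp_rot: [0.717, 0.697, -0.0, 0.0]
wrist_force: [-0.7, -1.0, -0.2]
gripper_width: 0.02
grip_force: 0.2
```

```bash
python3 -c "
from h import *
to(-.082,.17,.0445)
"
```

```text
t 7.7 board -0.08340546354492022 0.032393763280593256 0.04427421115361338 w 0.020031004133422826 shift [ 0.1376  0.002  -0.0002] turn [0.   0.01 0.26] F [-0.7 -1.  -0.2]
```

Emit:
step_arm(plan=[[0.02, 0.012, 0, 0, 0, 0, 0], [0.02, 0.024, 0, 0, 0, 0, 0], [0.02, 0.036, 0, 0, 0, 0, 0], [0.02, 0.048, 0, 0, 0, 0, 0], [0.02, 0.06, 0, 0, 0, 0, 0], [0.02, 0.072, 0, 0, 0, 0, 0], [0.02, 0.084, 0, 0, 0, 0, 0], [0.02, 0.096, 0, 0, 0, 0, 0], [0.02, 0.108, 0, 0, 0, 0, 0], [0.02, 0.12, 0, 0, 0, 0, 0]])

```text
clock: 8.95
tool_pos: [0.4802, 0.1161, 0.0442]
tcp_rot: [0.717, 0.697, -0.0, -0.0]
wrist_force: [0.1, -0.8, 0.6]
gripper_width: 0.0202
grip_force: 0.0
```

Emit:
step_arm(plan=[[0.02, 0.01, 0, 0, 0, 0, 0], [0.02, 0.02, 0, 0, 0, 0, 0], [0.02, 0.02, 0, 0, 0, 0, 0], [0.02, 0.02, 0, -0.04, 0, 0, 0], [0.02, 0.02, 0, -0.09, 0, 0, 0], [0.02, 0.02, 0, -0.126, 0, 0, 0], [0.02, -0.03, 0.03, -0.126, 0, 0, 0], [0.02, -0.08, 0.06, -0.126, 0, 0, 0], [0.02, -0.13, 0.1, -0.126, 0, 0, 0], [0.02, -0.155, 0.145, -0.126, 0, 0, 0]])

```text
clock: 10.2
tool_pos: [0.6218, -0.0469, 0.1706]
tcp_rot: [0.718, 0.696, -0.0, 0.0]
wrist_force: [0.4, -0.2, 1.4]
gripper_width: 0.0198
grip_force: 0.0
```

```bash
python3 -c "
from h import *
import cv2
to(.0705,-.03,.0445)
p,d=imaging.capture('wrist');cv2.imwrite('pics/w3.png',p)
"
```

```text
t 10.2 board 0.0628165592483784 -0.0058063039781158475 0.1705665898721112 w 0.019836483125801135 shift [-0.0241  0.0076  0.1261] turn [0.04 0.04 0.11] F [ 0.4 -0.2  1.4]
```

View pics/w3.png

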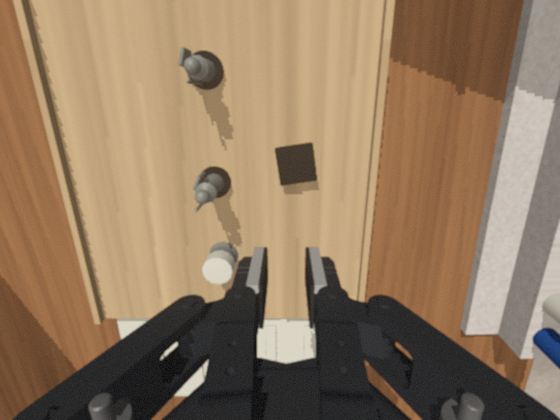

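The small plinth is off the board, and only the square remains, at (296,164). The figures and pot are still in place.

Emit:
step_arm(plan=[[0.02, -0.02, 0.008, 0, 0, 0, 0], [0.02, -0.026, 0.008, 0, 0, 0, 0], [0.02, -0.026, 0.008, 0.03, 0, 0, 0], [0.02, -0.026, 0.008, 0.06, 0, 0, 0], [0.02, -0.026, 0.008, 0.09, 0, 0, 0], [0.02, -0.026, 0.008, 0.11, 0, 0, 0], [0.02, -0.026, 0.008, 0.12, 0, 0, 0], [0.02, -0.026, 0.008, 0.126, 0, 0, 0], [0.02, -0.026, 0.008, 0.126, 0, 0, 0], [0.02, -0.02, 0.008, 0.126, 0, 0, 0]])

```text
clock: 11.5
tool_pos: [0.6288, -0.0643, 0.0452]
tcp_rot: [0.717, 0.697, 0.0, 0.001]
wrist_force: [0.4, 1.1, -0.2]
gripper_width: 0.0199
grip_force: 0.0
```

Emit:
step_arm(plan=[[0.02, 0.01, 0, 0, 0, 0, 0], [0.02, 0.02, 0, 0, 0, 0, 0], [0.02, 0.03, 0, 0, 0, 0, 0], [0.02, 0.04, 0, 0, 0, 0, 0], [0.02, 0.05, 0, 0, 0, 0, 0], [0.02, 0.06, 0, 0, 0, 0, 0], [0.02, 0.07, 0, 0, 0, 0, 0], [0.02, 0.08, 0, 0, 0, 0, 0], [0.02, 0.09, 0, 0, 0, 0, 0], [0.02, 0.1, 0, 0, 0, 0, 0]])

```text
clock: 12.75
tool_pos: [0.6311, 0.0366, 0.0442]
tcp_rot: [0.717, 0.697, -0.0, 0.0]
wrist_force: [0.2, -0.9, 0.5]
gripper_width: 0.0199
grip_force: 0.2
```

```bash
python3 -c "
from h import *
to(.0705,.175,.0445)
"
```

```text
t 12.75 board 0.06936642632370883 0.0779321994650511 0.044241480971360755 w 0.01987601391089112 shift [ 0.0971  0.0016 -0.0003] turn [-0.    0.01  0.25] F [ 0.2 -0.9  0.5]
```

Emit:
step_arm(plan=[[0.02, 0.011, 0, 0, 0, 0, 0], [0.02, 0.022, 0, 0, 0, 0, 0], [0.02, 0.033, 0, 0, 0, 0, 0], [0.02, 0.044, 0, 0, 0, 0, 0], [0.02, 0.055, 0, 0, 0, 0, 0], [0.02, 0.066, 0, 0, 0, 0, 0], [0.02, 0.077, 0, 0, 0, 0, 0], [0.02, 0.088, 0, 0, 0, 0, 0], [0.02, 0.097, 0, 0, 0, 0, 0], [0.02, 0.097, 0, 0, 0, 0, 0]])

```text
clock: 14.0
tool_pos: [0.6338, 0.1336, 0.0442]
tcp_rot: [0.717, 0.697, -0.0, -0.0]
wrist_force: [0.4, -0.3, -0.5]
gripper_width: 0.0201
grip_force: 0.0
```

Emit:
step_arm(plan=[[0.02, 0, 0, -0.04, 0, 0, 0], [0.02, 0, 0, -0.09, 0, 0, 0], [0.02, 0, 0, -0.14, 0, 0, 0], [0.02, -0.05, -0.03, -0.14, 0, 0, 0], [0.02, -0.1, -0.06, -0.14, 0, 0, 0], [0.02, -0.11, -0.07, -0.14, 0, 0, 0], [0.02, -0.11, -0.07, -0.14, 0, 0, 0], [0.02, -0.11, -0.07, -0.14, 0, 0, 0], [0.02, -0.11, -0.07, -0.14, 0, 0, 0], [0.02, -0.11, -0.07, -0.14, 0, 0, 0]])

```text
clock: 15.25
tool_pos: [0.561, 0.0256, 0.1841]
tcp_rot: [0.717, 0.697, -0.0, -0.0]
wrist_force: [-0.1, -0.5, 1.2]
gripper_width: 0.0202
grip_force: 0.0
```

```bash
python3 -c "
from h import *
import cv2
to(.0705,-.03,.0445)
p,d=imaging.capture('wrist');q,d=imaging.capture('scene')
q=cv2.resize(q[130:330,150:400],None,fx=2.1,fy=2.1,interpolation=2);p=p[:,:]
o=np.hstack([cv2.resize(p,(270*560//420//1,270)),cv2.resize(q,(400,320))[:270]]) 
cv2.imwrite('pics/w4.png',o)
"
```

```text
t 15.25 board -0.00031467163638483685 0.06463779289149814 0.1840753379997578 w 0.02022488145404575 shift [-0.095   0.0703  0.1396] turn [-0.02 -0.    0.31] F [-0.1 -0.5  1.2]
```

View pics/w4.png

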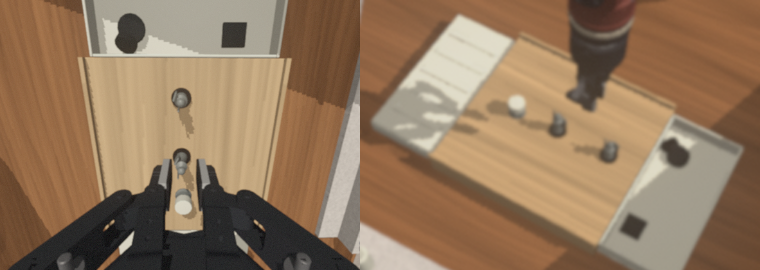

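The wrist view (left half) shows all three plinths in the tray: the large at (131,27) with the small overlapping it at (126,45), and the square at (234,35). The figures and pot are still standing, and the gripper is clear.

```bash
python3 -c "
from rig import manip
print(manip.hand_in())"
```

```text
the job is handed in; nothing more can be done
None
```

All three plinths are in the catch tray, the figures, pot and other items were left standing, and I handed the job in at about 15 s; the hand-in did not report a verdict.

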